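# Fit the needle guide plate in the cheese piercing stand

## Robot

A 6-joint arm with a two-finger parallel gripper is mounted at the origin on the work surface. World frame = base frame: x ahead of the robot, y to its left, z up, the work surface at z = 0. Lengths are in m, angles in rad, forces in N, time in s.
With the tool pointing down it reaches from about 0.25 to 0.725 m from the base axis. Payload 4 kg.
Tool frame: the origin (TCP) lies between the finger pads; the fingertips stand 17 mm ahead of it and the grasp point (between the pads) lies 2 mm behind it; z points along the fingers, x is the direction in which the jaws open and shut, and the axes are right-handed (so a half turn about z gives the same grasp; the last joint's range is limited). The gripper opens to 85 mm and grips with 20 to 120 N. Pads are 22 mm wide; open, the fingers measure 114 mm over their backs; the gripper's body (76 mm by 85 mm) begins 54 mm behind the grasp point. The pads swing forward as they close: fully open they stand 13 mm farther back than shut.
Start: joints at [-1.227, 0.241, 0.005, 1.335, 0, 1.571], TCP at [0.169, -0.471, 0.248] pointing down, gripper open.
Joint ranges: [-2.72, 2.72], [-1.05, 1.87], [-1.09, 1.28], [-1.99, 2.15], [-1.42, 1.44], [-3.14, 3.14]. Speed limits (rad/s): [2.79, 2.79, 3.14, 3.14, 3.14, 3.14].

## Interface

Orientations are given as a unit quaternion [x, y, z, w].
In Python, from workcell import telemetry, cams, workorder gives the robot as it stands. The module is installed in compiled form; this text tells all that it offers.
- The arm moves only by the tool apply_moves, never from a script. Its argument "moves" is a list that holds one entry, the list of rows, each a list of 4 numbers: the shift along the tool's x, y, z in mm, then the turn about the tool's z in degrees. A call has exactly 10 rows; each row shifts and turns the pose as measured when the row begins, along the tool's axes as they then stand; what a row does not reach is not made up. A row lasts 1/10 s, in which the tool goes at most 50 mm and 8.59 degrees, less where a joint would pass 70% of its speed; a pose out of reach is approached as far as the arm can. A call with a gripper value outside its range is refused whole. "hand" is the gripper's target within -1 to 1 (fully open at 1, half-way at 0, shut at -1), set as the call begins (left out, the last holds). The fingers move at their own pace and stop on an object; the grip force is fixed at half the most. Time passes only in rows, so rows that do not move let the fingers close, or fill a call up. It gives the time, the measured TCP pose, the force and the opening at its end, in the units of the state.
- telemetry.get_obs(): the state, without advancing time (a new reading comes with each control period).
- cams.camera(name): name is "scene" or "top" or "wrist"; returns a dict with "color" (384x512x3 uint8, red, green, blue), "fovy" (degrees; the focal length in pixels is half the picture's height over the tangent of half this angle, whatever the lens; pixels are square), "cx", "cy" (the principal point, pixels), "camera_from_world" (4x4, takes a point from world to camera coordinates). Camera axes: x right, y down, z forward; pixel columns grow to the right and rows downward; lengths in m; the calibration is good to about 2 mm. A picture is of the moment at which its call begins. There is no depth.
- workorder.job_done(): hands the job in, once; it reports no verdict.
The state is a dict: "clock": time; "joint_pos": joint angles; "joint_vel": joint speeds; "tau": joint torques, N m; "eef_pos": TCP position; "tool_rot": TCP orientation; "ft_force": force on the tool from outside, world axes, zero at the start; "ft_torque": the same for the moment, N m; "grip_width": finger opening in m.
Only numpy, scipy, OpenCV 4.12 (cv2) and the standard library are available. Lean on these libraries where they do the work, as an engineer would, in place of code of your own. Each camera call takes 0.05 s, during which the arm holds its last target. There are 200 camera calls.

## Task

Lift the needle guide plate out of its storage tray by the bar in its middle, lay it flat on the raised front shelf of the piercing stand with its end grip towards the shelf's open end, and let go of it. Then take it again by the end grip and slide it forward under the bridge until both of its holes drop over the two locating pins and it lies flat on the bed; leave it there. Do not disturb the cheeses or the bottle.

Things in the scene. Friction and masses are not known exactly. Their poses are not given: they have to be found in the camera images.
- stand: Piercing stand, fixed, white plastic with a steel bridge. Origin on the table under it; x is the sliding direction (forward, under the bridge), y left, z up. Base 300 x 164 mm, from x -115 to +185 mm. Raised front shelf: top at z 21 mm, x -115 to +10 mm, 150 mm wide. Beyond x +10 mm lies the bed, top at z 15 mm (6 mm lower).
- seat (a point): Where plate_center is when the plate is seated on the bed (stand x +95, y 0, z 18 mm); the plate's axes then lie along the stand's. Axes as the stand's.
- bridge (a point): Centre of the underside of the steel bridge (stand x +95, y 0, z 65 mm). The bridge spans the bed along y, is 24 mm wide in x, its top at z 77 mm; its posts' inner faces are at y +-68 mm. Plate and middle bar pass under it; the gripper on the bar and the end grip do not.
- pin_left (a point): Foot of the left locating pin, on its axis at bed height (stand x +140, y +36, z 15 mm). Steel pin 10 mm in diameter, 6 mm high, the top 4 mm tapering to 4 mm; its tip is level with the shelf's top. Axes as the stand's.
- pin_right (a point): Foot of the right locating pin, same pin (stand x +140, y -36, z 15 mm).
- tray: Storage tray, fixed, grey plastic, 180 x 130 mm. Origin on the table under its centre; x points away from its tall wall. The plate lies in its pocket with about 3 mm play all round, on the floor 4 mm above the table. Three walls are 16 mm high; the one at -x is 50 mm high and stands against the plate's end grip, leaving no room for a finger there.
- plate_center (a point): Needle guide plate, loose, aluminium, 160 (x) x 110 (y) x 6 (thick) mm, about 0.35 kg. This point is the centre of the slab, half-way through its thickness; z up, x from its end grip towards its nose. Small dark dots on it are needle holes and do not matter.
- bar (a point): Centre, half-way up, of the dark steel bar standing in the middle of the plate: 40 mm long along plate x, 12 mm wide in y, 30 mm high; 18 mm above plate_center. Axes as the plate's.
- end_grip (a point): Centre, half-way up, of the end grip, a dark steel wall across the plate's rear end: 12 mm thick in plate x, 96 mm wide in y, 42 mm high; at plate x -74 mm, 24 mm above plate_center. Axes as the plate's.
- hole_left (a point): Underside centre of the plate's left locating hole, 16 mm in diameter, at plate x +45, y +36 mm, z -3 mm from plate_center. Axes as the plate's.
- hole_right (a point): Underside centre of the plate's right locating hole, same size, at plate x +45, y -36 mm.
- cheese_a: Bystander: loose cheese wheel, 110 mm in diameter, 34 mm high, origin under its centre.
- cheese_b: Bystander: loose cheese wheel, 100 mm in diameter, 30 mm high, origin under its centre.
- spray_bottle: Bystander: loose white closed bottle, 64 mm in diameter, 160 mm high, origin under its centre.
Mind the look-alikes: they are no part of the job. Leave any green or pink look-alike of the part that bears plate_center alone.

How it is judged:
On the way, in this order (a step that is already met when the one before it is completed fails the run):
1. the plate lies flat on the stand's front shelf, its end grip towards the shelf's open end, not touched by the fingers (z of plate_center in the frame of stand between 0.02 and 0.028 m and x of plate_center in the frame of stand between -0.13 and 0.03 m and y of plate_center in the frame of stand between -0.07 and 0.07 m and angle between plate_center's own z axis and vertical below 0.08 rad and contact force between the fingers and plate below 0.05 N and linear speed of plate below 0.02 m/s and x of end_grip in the frame of stand below -0.03 m), for 0.2 s.
2. the fingers have taken the plate again at its end grip (distance between the grasp point and end_grip below 0.055 m and contact force between the fingers and plate above 1 N), for 0.1 s.
At the end, for the whole second after the job is handed in: The plate lies at rest on the stand's bed with both holes over their pins (each hole centred within 4.5 mm of its pin, plate within 2.5 mm of the bed and within 0.03 rad of level), released (horizontal distance between hole_left and pin_left below 0.0045 m and horizontal distance between hole_right and pin_right below 0.0045 m and z of plate_center in the frame of stand below 0.0205 m and angle between plate_center's own z axis and vertical below 0.03 rad and linear speed of plate below 0.01 m/s and contact force between the fingers and plate below 0.05 N); the robot touches nothing.
It fails at once if a cheese or the bottle is moved by more than 20 mm (distance of any of cheese_a, cheese_b, spray_bottle from where it was at the start of the episode above 0.02 m).
It also fails if it takes over 51 s, if anything falls off the work surface, if the arm or the gripper's body presses on something with over 40 N, if the wrist force passes 120 N, or if a joint passes its speed limit or range.

## Working session

There is one attempt and no reset: what is moved stays moved. The work goes in short steps, Python scripts to look and compute and a tool call to move; the robot and the scene stay as the last step left them, time stands still between calls to the robot, and variables do not carry over. Pictures are saved under pics/ and viewed, about 8 in all and at most 12, crops included, and the job is handed in when it is done.

Besides the shell and the picture viewer there is one more tool, called after "Request:" as a command line: name --argument value ..., lists and objects as JSON in quotes. apply_moves: Moves the arm, as the interface text tells. Its arguments: {"type":"object","properties":{"moves":{"type":"array"},"hand":{"type":"number"}},"required":["moves"]}

```bash
mkdir -p pics; cat > h.py <<'E'
import numpy as np, cv2
from workcell import telemetry, cams, workorder
def snap(n,f):
    c=cams.camera(n); cv2.imwrite(f'pics/{f}.png',c['color'][:,:,::-1])
    np.savez(f'pics/{f}.npz',**c); return c
def load(f): return dict(np.load(f'pics/{f}.npz'))
def K(c):
    f=192/np.tan(np.radians(float(c['fovy']))/2); return f,float(c['cx']),float(c['cy'])
def proj(c,P):
    p=c['camera_from_world']@np.r_[P,1]; f,cx,cy=K(c); return np.array([f*p[0]/p[2]+cx,f*p[1]/p[2]+cy])
def ray(c,u,v):
    f,cx,cy=K(c); M=c['camera_from_world']; R=M[:3,:3]; d=R.T@np.array([(u-cx)/f,(v-cy)/f,1]); return -R.T@M[:3,3],d/np.linalg.norm(d)
def plane(c,u,v,z):
    o,d=ray(c,u,v); return o+d*(z-o[2])/d[2]
def tri(a,b):
    A=0;B=0
    for c,u,v in (a,b):
        o,d=ray(c,u,v); Q=np.eye(3)-np.outer(d,d); A=A+Q; B=B+Q@o
    return np.linalg.solve(A,B)
E
python3 - <<'E'
from h import *
o=telemetry.get_obs(); print(o)
a=snap('scene','s0');b=snap('top','t0');
w=snap('wrist','w0')
for c in (a,b,w): print(c['fovy'],c['cx'],c['cy'],np.linalg.inv(c['camera_from_world']).round(3).tolist())
E
```

```text
{'clock': 0.0, 'joint_pos': array([-1.22700654e+00,  2.41410350e-01,  3.75909172e-03,  1.33520209e+00,
       -1.55501035e-05,  1.57079519e+00]), 'joint_vel': array([ 0.00063401,  0.00092957,  0.00082812, -0.00194705, -0.00103672,
        0.00163737]), 'tau': array([ 2.63978895e-03, -3.72317934e+01,  2.52408636e+01,  1.68643525e-02,
        5.98648307e-05, -1.28719495e-05]), 'eef_pos': array([ 0.16832866, -0.47019631,  0.24742754]), 'tool_rot': array([ 8.17635981e-01, -5.75734613e-01, -8.45421564e-04, -5.85791968e-04]), 'ft_force': array([ 0.55372366, -0.16101323, -0.47128122]), 'ft_torque': array([0.00432168, 0.0083359 , 0.00281939]), 'grip_width': 0.08567351907574128}
46.97573088634387 249.9910920837459 190.97540328378378 [[-0.424, 0.748, -0.51, 1.197], [0.905, 0.358, -0.229, 0.315], [0.011, -0.559, -0.829, 1.199], [0.0, 0.0, 0.0, 1.0]]
45.550303164444955 258.3694275802238 192.3328293305175 [[0.026, -0.998, 0.064, 0.404], [-1.0, -0.026, 0.003, -0.007], [-0.001, -0.064, -0.998, 1.625], [0.0, 0.0, 0.0, 1.0]]
66.52014643157786 254.1061478436849 193.31318150591835 [[0.337, -0.89, -0.308, 0.247], [-0.942, -0.319, -0.108, -0.442], [-0.002, 0.327, -0.945, 0.373], [0.0, 0.0, 0.0, 1.0]]
```

View pics/t0.png

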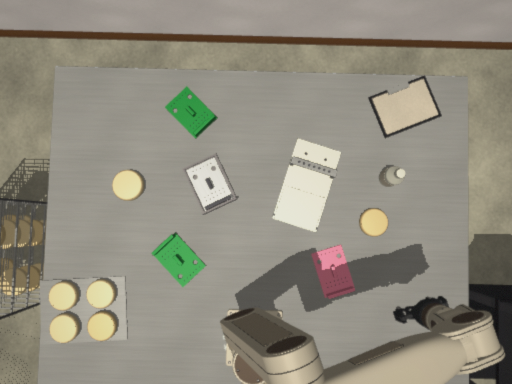

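View pics/s0.png

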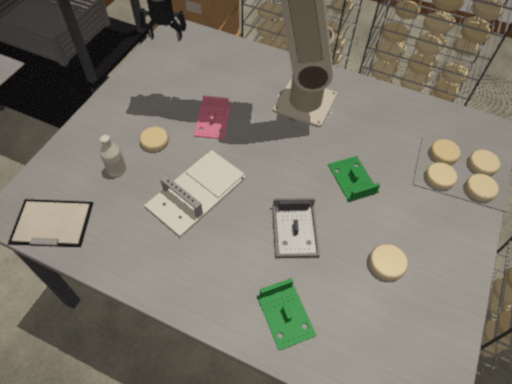

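The top view shows the tray and plate at (211,184), with the end grip at its lower right (220,207) and the bar at (210,183). The stand has its shelf at (300,205) and its bridge at (313,167). The cheeses are at (127,185) and (374,222), and the bottle is at (393,176). The scene view shows the same objects, with the bar at (295,227). The green and pink plates are decoys. Next are rough poses.

```bash
python3 - <<'E'
from h import *
s=load('s0');t=load('t0')
print('bar',tri((s,295,227),(t,210,183)))
print('bar plane',plane(t,210,183,.04),plane(s,295,227,.03))
g=plane(t,221,206,.05);print('grip',g)
# stand mask top: whitish-bright
for n,c,box in (('t',t,(265,130,345,235)),('p',t,(180,145,242,218))):
    x0,y0,x1,y1=box; im=c['color'][y0:y1,x0:x1].astype(int)
    m=((im.min(2)>(185))).astype(np.uint8)
    if n=='p': m=((abs(im-0).max(2)<75)).astype(np.uint8)
    m=cv2.morphologyEx(m,cv2.MORPH_CLOSE,np.ones((5,5)) if n=='t' else np.ones((1,1)))
    cs,_=cv2.findContours(m,cv2.RETR_EXTERNAL,cv2.CHAIN_APPROX_NONE)
    for k in sorted(cs,key=len)[-3:]:
        r=cv2.boxPoints(cv2.minAreaRect(k))+[x0,y0]
        print(n,cv2.contourArea(k),r.round(1).tolist()); print(np.array([plane(t,*p,.02)[:2] for p in r]).round(3).tolist())
for nm,u,v in (('chA',127,185),('chB',374,222),('bot',393,176)): print(nm,plane(t,u,v,.03).round(3))
E
```

```text
bar [0.53465673 0.16942094 0.02384997]
bar plane [0.53384819 0.16617043 0.04      ] [0.53753085 0.1716325  0.03      ]
grip [0.45454959 0.12458085 0.05      ]
t 740.0 [[292.0, 155.0], [297.3, 138.1], [340.6, 151.8], [335.3, 168.7]]
[[0.642, -0.118], [0.703, -0.136], [0.658, -0.29], [0.597, -0.272]]
t 2529.0 [[271.8, 218.1], [289.3, 163.1], [333.0, 177.0], [315.5, 232.0]]
[[0.418, -0.052], [0.613, -0.109], [0.568, -0.264], [0.373, -0.206]]
p 0.0 [[211.0, 185.0], [211.0, 185.0], [211.0, 185.0], [211.0, 185.0]]
[[0.529, 0.165], [0.529, 0.165], [0.529, 0.165], [0.529, 0.165]]
chA [0.52  0.457 0.03 ]
chB [ 0.413 -0.408  0.03 ]
bot [ 0.576 -0.473  0.03 ]
```

```bash
cat >> h.py <<'E'
from scipy.spatial.transform import Rotation as Rn
def state():
    o=telemetry.get_obs(); R=Rn.from_quat(o['tool_rot']).as_matrix()
    return np.array(o['eef_pos']),R,np.degrees(np.arctan2(R[1,0],R[0,0]))
def plan(T,yaw,vmax=45,wmax=8,rows=10,cum=None,n=None):
    """rows from the present pose to TCP T, tool x heading yaw (deg, signed way from now)"""
    p,R,y=state(); d=(np.array(T)-p)*1000; dy=yaw-y
    N=n or int(max(np.ceil(np.linalg.norm(d)/vmax),np.ceil(abs(dy)/wmax),1))
    out=[]
    for k in range(N):
        a=np.radians(y+dy*k/N); s=d/N
        out.append([round(s[0]*np.cos(a)+s[1]*np.sin(a),1),round(s[0]*np.sin(a)-s[1]*np.cos(a),1),round(-s[2],1),round(-dy/N,2)])
    print('at',p.round(4),'yaw',round(y,2),'tilt',R[:,2].round(4),'rows',N)
    for i in range(0,N,10): print(out[i:i+10])
E
python3 -c "
from h import *
plan((.52,.16,.25),118)"
```

```text
at [ 0.1684 -0.4703  0.2476] yaw -70.3 tilt [-6.0e-04  1.4e-03 -1.0e+00] rows 24
[[np.float64(-19.8), np.float64(-22.6), np.float64(-0.1), np.float64(-7.85)], [np.float64(-16.5), np.float64(-25.1), np.float64(-0.1), np.float64(-7.85)], [np.float64(-12.9), np.float64(-27.2), np.float64(-0.1), np.float64(-7.85)], [np.float64(-9.1), np.float64(-28.7), np.float64(-0.1), np.float64(-7.85)], [np.float64(-5.1), np.float64(-29.6), np.float64(-0.1), np.float64(-7.85)], [np.float64(-1.0), np.float64(-30.1), np.float64(-0.1), np.float64(-7.85)], [np.float64(3.1), np.float64(-29.9), np.float64(-0.1), np.float64(-7.85)], [np.float64(7.2), np.float64(-29.2), np.float64(-0.1), np.float64(-7.85)], [np.float64(11.1), np.float64(-28.0), np.float64(-0.1), np.float64(-7.85)], [np.float64(14.8), np.float64(-26.2), np.float64(-0.1), np.float64(-7.85)]]
[[np.float64(18.2), np.float64(-23.9), np.float64(-0.1), np.float64(-7.85)], [np.float64(21.3), np.float64(-21.2), np.float64(-0.1), np.float64(-7.85)], [np.float64(24.0), np.float64(-18.1), np.float64(-0.1), np.float64(-7.85)], [np.float64(26.3), np.float64(-14.6), np.float64(-0.1), np.float64(-7.85)], [np.float64(28.0), np.float64(-10.9), np.float64(-0.1), np.float64(-7.85)], [np.float64(29.2), np.float64(-7.0), np.float64(-0.1), np.float64(-7.85)], [np.float64(29.9), np.float64(-2.9), np.float64(-0.1), np.float64(-7.85)], [np.float64(30.1), np.float64(1.2), np.float64(-0.1), np.float64(-7.85)], [np.float64(29.6), np.float64(5.3), np.float64(-0.1), np.float64(-7.85)], [np.float64(28.6), np.float64(9.3), np.float64(-0.1), np.float64(-7.85)]]
[[np.float64(27.1), np.float64(13.1), np.float64(-0.1), np.float64(-7.85)], [np.float64(25.0), np.float64(16.7), np.float64(-0.1), np.float64(-7.85)], [np.float64(22.5), np.float64(19.9), np.float64(-0.1), np.float64(-7.85)], [np.float64(19.6), np.float64(22.8), np.float64(-0.1), np.float64(-7.85)]]
```

Request:
apply_moves --moves '[[[-20, -23, 0, -8], [-16, -25, 0, -8], [-13, -27, 0, -8], [-9, -29, 0, -8], [-5, -30, 0, -8], [-1, -30, 0, -8], [3, -30, 0, -8], [7, -29, 0, -8], [11, -28, 0, -8], [15, -26, 0, -8]]]' --hand 1

```text
clock: 1.15
eef_pos: [0.3083, -0.1949, 0.2447]
tool_rot: [0.994, 0.108, -0.001, -0.003]
ft_force: [1.2, -0.5, -0.2]
grip_width: 0.0857
```

Request:
apply_moves --moves '[[[18, -24, 0, -8], [21, -21, 0, -8], [24, -18, 0, -8], [26, -15, 0, -8], [28, -11, 0, -8], [29, -7, 0, -8], [30, -3, 0, -8], [30, 1, 0, -8], [30, 5, 0, -8], [29, 9, 0, -8]]]'

```text
clock: 2.15
eef_pos: [0.4235, 0.0959, 0.2443]
tool_rot: [0.67, 0.743, 0.0, -0.004]
ft_force: [0.7, -0.1, 0.8]
grip_width: 0.0853
```

```bash
sed -i 's/out.append(\[\(.*\)\])$/out.append([float(q) for q in (\1)])/' h.py; python3 -c "
from h import *
plan((.52,.16,.25),118)"
```

```text
at [0.4235 0.0959 0.2443] yaw 95.92 tilt [-0.0054  0.005  -1.    ] rows 3
[[17.9, 34.2, -1.9, -7.36], [13.4, 36.2, -1.9, -7.36], [8.7, 37.6, -1.9, -7.36]]
```

Request:
apply_moves --moves '[[[13, 26, -2, -6], [12, 27, -2, -6], [9, 27, -2, -6], [6, 28, 0, -4], [3, 5, 0, 0], [0, 0, 0, 0], [0, 0, 0, 0], [0, 0, 0, 0], [0, 0, 0, 0], [0, 0, 0, 0]]]'

```text
clock: 3.15
eef_pos: [0.5197, 0.1734, 0.2471]
tool_rot: [0.506, 0.862, -0.002, -0.006]
ft_force: [-0.1, 0.7, -0.2]
grip_width: 0.0852
```

```bash
python3 -c "
from h import *
print(state()); snap('wrist','w1')"
```

```text
(array([0.51969395, 0.17337699, 0.24705638]), array([[-0.48740563,  0.87308111, -0.01285042],
       [ 0.87313482,  0.4874724 ,  0.00249993],
       [ 0.00844686, -0.01000167, -0.9999143 ]]), np.float64(119.17134407378352))
```

View pics/w1.png

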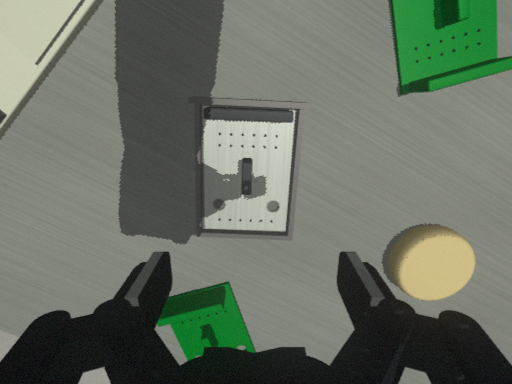

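The wrist view shows the tray with the bar at (247,176), holes at (219,204) and (273,206), and the end grip at the top (249,115), with the nose end pointing down. I'll measure these sub-pixel.

```bash
cat >> h.py <<'E'
def grayc(c,f=None): return cv2.cvtColor(c['color'],cv2.COLOR_RGB2GRAY)
def platequad(c,box,thr=150,z=.01):
    """bright slab: min-area rectangle of the bright pixels in box -> corners on plane z"""
    x0,y0,x1,y1=box; g=grayc(c)[y0:y1,x0:x1]; m=(g>thr).astype(np.uint8)
    m=cv2.morphologyEx(m,cv2.MORPH_CLOSE,np.ones((3,3)))
    k=max(cv2.findContours(m,cv2.RETR_EXTERNAL,cv2.CHAIN_APPROX_NONE)[0],key=cv2.contourArea)
    return cv2.boxPoints(cv2.minAreaRect(k))+[x0,y0]
E
python3 - <<'E'
from h import *
c=load('w1')
b=plane(c,246,161,.040); b2=plane(c,246.5,192,.040)
hl=plane(c,219,204,.010); hr=plane(c,273,206,.010)
print('bar top ends',b,b2)
print('holes',hl,hr,np.linalg.norm(hl-hr))
q=platequad(c,(190,100,305,240)); W=np.array([plane(c,*p,.01)[:2] for p in q]); print(q.round(1).tolist(),W.round(4).tolist())
d=hl-hr; print('yaw from holes',np.degrees(np.arctan2(d[1],d[0]))-90)
for i in range(4): e=W[(i+1)%4]-W[i]; print(np.linalg.norm(e).round(4),np.degrees(np.arctan2(e[1],e[0])).round(1))
im=c['color'][90:245,185:310,::-1]; cv2.imwrite('pics/w1c.png',cv2.resize(im,None,fx=5,fy=5,interpolation=cv2.INTER_CUBIC)[:600])
E
```

```text
bar top ends [0.51323805 0.16152728 0.04      ] [0.54611978 0.1801858  0.04      ]
holes [0.58735832 0.1607264  0.01      ] [0.55515315 0.22474867 0.01      ] 0.0716660601848148
[[199.9, 227.7], [204.0, 106.9], [295.0, 110.1], [290.9, 230.9]] [[0.6307, 0.1536], [0.486, 0.0892], [0.4363, 0.1857], [0.5747, 0.2646]]
yaw from holes -153.29619932820208
0.1583 -156.0
0.1086 117.2
0.1593 29.7
0.1243 -63.3
```

View pics/w1c.png

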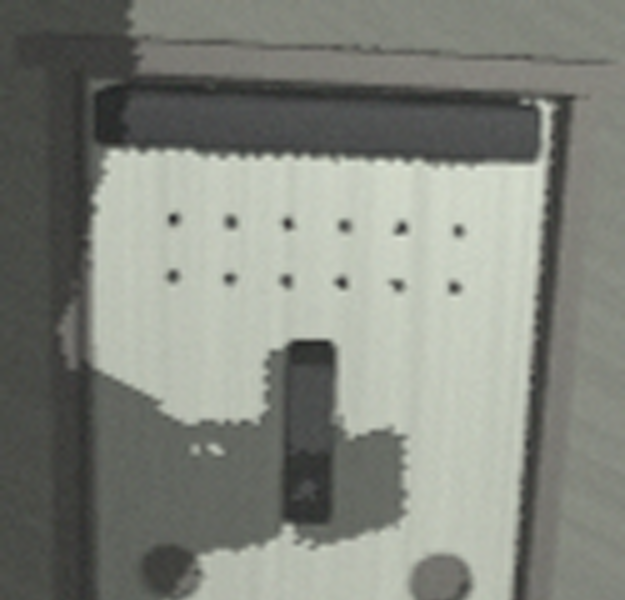

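```bash
python3 - <<'E'
from h import *
c=load('w1'); P=lambda x,y,z: plane(c,x/5+185,y/5+90,z)
def yw(a,b): d=b-a; return np.degrees(np.arctan2(d[1],d[0])).round(2),np.linalg.norm(d).round(4)
for a,b,z in (((174,218),(459,230),.01),((173,276),(455,288),.01),((170,572),(441,577),.01),((310,360),(309,522),.04),((97,152),(538,163),.01)): print(yw(P(*a,z),P(*b,z)))
m=(P(170,572,.01)+P(441,577,.01))/2; print('holes mid',m); 
for y in (27,28.5): a=np.radians(y); print('bar from holes',m-.045*np.array([np.cos(a),np.sin(a),0]))
print('bar top',(P(310,360,.04)+P(309,522,.04))/2)
t=load('t0'); print('bar tri w/top',tri((c,247,178.2),(t,210,183)))
plan((.5325,.1715,.12),117.5)
E
```

```text
(np.float64(116.72), np.float64(0.07))
(np.float64(116.64), np.float64(0.0701))
(np.float64(117.84), np.float64(0.0719))
(np.float64(28.38), np.float64(0.0397))
(np.float64(117.73), np.float64(0.1067))
holes mid [0.57107535 0.19276674 0.01      ]
bar from holes [0.53098006 0.17233717 0.01      ]
bar from holes [0.53152858 0.1712946  0.01      ]
bar top [0.53116022 0.17253325 0.04      ]
bar tri w/top [0.53496019 0.17116773 0.02397219]
at [0.5197 0.1734 0.2471] yaw 119.17 tilt [-0.0128  0.0025 -0.9999] rows 3
[[-2.6, 3.4, 42.4, 0.56], [-2.6, 3.4, 42.4, 0.56], [-2.6, 3.5, 42.4, 0.56]]
```

Request:
apply_moves --moves '[[[-3, 3, 40, 0.5], [-3, 3, 40, 0.5], [-2, 2, 40, 0.5], [0, 1, 7, 0.2], [0, 0, 0, 0], [0, 0, 0, 0], [0, 0, 0, 0], [0, 0, 0, 0], [0, 0, 0, 0], [0, 0, 0, 0]]]' --hand 0.2

```text
clock: 4.2
eef_pos: [0.5367, 0.1721, 0.1292]
tool_rot: [0.52, 0.854, 0.006, 0.001]
ft_force: [-1.1, -0.6, 0.0]
grip_width: 0.0507
```

```bash
python3 - <<'E'
from h import *
c=snap('wrist','w2'); plan((.531,.172,.032),117.5,vmax=20)
for n,p in (('bar',(.531,.172,.04)),('holeL',(.5544,.2247,.01)),('holeR',(.5878,.161,.01))): print(n,proj(c,p))
E
```

```text
at [0.5367 0.1722 0.1292] yaw 117.33 tilt [ 0.0086  0.0095 -0.9999] rows 5
[[0.5, -1.0, 19.4, -0.03], [0.5, -1.0, 19.4, -0.03], [0.5, -1.0, 19.4, -0.03], [0.5, -1.0, 19.4, -0.03], [0.5, -1.0, 19.4, -0.03]]
bar [256.29592888 198.67306048]
holeL [294.58064476 232.35163833]
holeR [217.20864809 232.94990249]
```

View pics/w2.png

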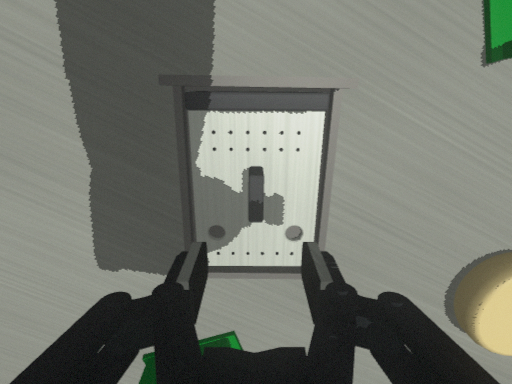

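The prediction matches: the bar is at (256,198) and the holes at (294,232) and (217,232). I'll triangulate for a height check and then descend.

```bash
python3 - <<'E'
from h import *
a=load('w1');b=load('w2')
print('holes',tri((a,273.2,205.4),(b,294,232.5)),tri((a,219,204.4),(b,217,232)))
print('bar far end',tri((a,246.8,194.4),(b,256.5,222)))
E
```

```text
holes [0.55436447 0.2242658  0.01049337] [0.59068499 0.1614     0.00282959]
bar far end [0.54931825 0.18202385 0.03819298]
```

Request:
apply_moves --moves '[[[0, -1, 20, 0], [1, -1, 20, 0], [0, -1, 20, 0], [1, -1, 15, 0], [0, -1, 8, 0], [0, 0, 5, 0], [0, 0, 0, 0], [0, 0, 0, 0], [0, 0, 0, 0], [0, 0, 0, 0]]]' --hand 0.2

```text
clock: 5.25
eef_pos: [0.5363, 0.1739, 0.0434]
tool_rot: [0.52, 0.854, 0.01, 0.005]
ft_force: [-0.3, 0.9, 0.0]
grip_width: 0.0516
```

```bash
python3 -c "
from h import *
plan((.531,.172,.032),117.5,vmax=20)"
```

```text
at [0.5363 0.1739 0.0434] yaw 117.34 tilt [ 0.0187  0.0126 -0.9997] rows 1
[[0.8, -5.6, 11.4, -0.16]]
```

Request:
apply_moves --moves '[[[0, -3, 5, 0], [1, -2, 5, 0], [0, -1, 2, 0], [0, 0, 0, 0], [0, 0, 0, 0], [0, 0, 0, 0], [0, 0, 0, 0], [0, 0, 0, 0], [0, 0, 0, 0], [0, 0, 0, 0]]]'

```text
clock: 6.25
eef_pos: [0.5311, 0.1723, 0.0313]
tool_rot: [0.52, 0.854, 0.011, 0.005]
ft_force: [-0.1, -1.0, 0.7]
grip_width: 0.0513
```

Request:
apply_moves --moves '[[[0, 0, 0, 0], [0, 0, 0, 0], [0, 0, 0, 0], [0, 0, 0, 0], [0, 0, 0, 0], [0, 0, 0, 0], [0, 0, 0, 0], [0, 0, 0, 0], [0, 0, 0, 0], [0, 0, 0, 0]]]' --hand -1

```text
clock: 7.25
eef_pos: [0.5314, 0.1723, 0.0316]
tool_rot: [0.52, 0.854, 0.011, 0.006]
ft_force: [-0.1, 1.1, -0.1]
grip_width: 0.0109
```

```bash
python3 -c "
from h import *
plan((.531,.172,.032),117.5,vmax=20)"
```

```text
at [0.5314 0.1723 0.0316] yaw 117.34 tilt [ 0.0215  0.0132 -0.9997] rows 1
[[-0.1, -0.5, -0.4, -0.16]]
```

Request:
apply_moves --moves '[[[0, 0.2, -8, 0], [0, 0.3, -12, 0], [0, 0.5, -18, 0], [0, 0.5, -20, 0], [0, 0.5, -20, 0], [0, 0.5, -20, 0], [0, 0, -10, 0], [0, 0, 0, 0], [0, 0, 0, 0], [0, 0, 0, 0]]]'

```text
clock: 8.25
eef_pos: [0.5288, 0.1714, 0.1438]
tool_rot: [0.52, 0.854, 0.009, 0.004]
ft_force: [-0.4, 0.1, -4.2]
grip_width: 0.0108
```

```bash
python3 -c "
from h import *
plan((.473,-.151,.13),73.6,vmax=30)
c=load('t0')"
```

```text
at [0.5288 0.1714 0.1438] yaw 117.3 tilt [ 0.0157  0.0123 -0.9998] rows 11
[[-23.7, -18.0, 1.3, 3.97], [-24.9, -16.3, 1.3, 3.97], [-26.0, -14.5, 1.3, 3.97], [-26.9, -12.7, 1.3, 3.97], [-27.7, -10.8, 1.3, 3.97], [-28.4, -8.8, 1.3, 3.97], [-28.9, -6.8, 1.3, 3.97], [-29.4, -4.8, 1.3, 3.97], [-29.6, -2.8, 1.3, 3.97], [-29.7, -0.7, 1.3, 3.97]]
[[-29.7, 1.3, 1.3, 3.97]]
```

Request:
apply_moves --moves '[[[-24, -18, 0, 4], [-25, -16, 0, 4], [-26, -14, 0, 4], [-27, -13, 0, 4], [-28, -11, 0, 4], [-28, -9, 0, 4], [-29, -7, 0, 4], [-29, -5, 0, 4], [-30, -3, 0, 4], [-30, -1, 0, 4]]]'

```text
clock: 9.25
eef_pos: [0.4655, -0.1278, 0.1276]
tool_rot: [0.787, 0.617, 0.002, -0.007]
ft_force: [0.2, 0.0, -4.4]
grip_width: 0.0109
```

```bash
python3 -c "
from h import *
plan((.473,-.151,.13),73.6,vmax=20)
"
```

```text
at [ 0.4655 -0.1278  0.1276] yaw 76.21 tilt [-0.0045  0.0135 -0.9999] rows 2
[[-10.4, 6.4, -1.2, 1.3], [-10.2, 6.6, -1.2, 1.3]]
```

Request:
apply_moves --moves '[[[-10, 6, -1, 1], [-9, 5, -1, 1], [-2, 2, -1, 0.6], [0, 0, 0, 0], [0, 0, 0, 0], [0, 0, 0, 0], [0, 0, 0, 0], [0, 0, 0, 0], [0, 0, 0, 0], [0, 0, 0, 0]]]'

```text
clock: 10.25
eef_pos: [0.4712, -0.1511, 0.1273]
tool_rot: [0.801, 0.598, 0.001, -0.01]
ft_force: [0.9, -0.2, -4.6]
grip_width: 0.011
```

```bash
python3 - <<'E'
from h import *
plan((.473,-.151,.055),73.6,vmax=15)
c=snap('wrist','w3'); s=snap('scene','s3')
w=c['color'][:,:,::-1]; k=cv2.resize(s['color'][120:270,100:300,::-1],None,fx=2,fy=2)
o=np.zeros((384+300,512,3),np.uint8)[:600]; o=np.zeros((384,800,3),np.uint8); o[:,:512]=w; o[:300,512:]=k[:,60:348]; cv2.imwrite('pics/w3v.png',o)
E
```

```text
at [ 0.4712 -0.1511  0.1273] yaw 73.52 tilt [-0.0107  0.0165 -0.9998] rows 5
[[0.1, 0.3, 14.5, -0.02], [0.1, 0.3, 14.5, -0.02], [0.1, 0.3, 14.5, -0.02], [0.1, 0.3, 14.5, -0.02], [0.1, 0.3, 14.5, -0.02]]
```

View pics/w3v.png

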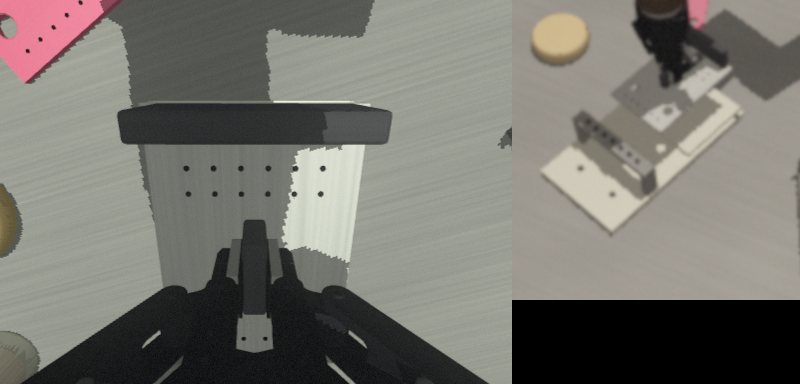

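The plate is held square by the bar, over the shelf, with its end grip on the open side. I'll lower it.

Request:
apply_moves --moves '[[[0, 0, 12, 0], [0, 0, 15, 0], [0, 0, 15, 0], [0, 0, 12, 0], [0, 0, 8, 0], [0, 0, 5, 0], [0, 0, 0, 0], [0, 0, 0, 0], [0, 0, 0, 0], [0, 0, 0, 0]]]'

```text
clock: 11.35
eef_pos: [0.4708, -0.1506, 0.0554]
tool_rot: [0.801, 0.598, 0.001, -0.009]
ft_force: [0.5, 0.4, -4.4]
grip_width: 0.0106
```

```bash
python3 -c "
from h import *
plan((.473,-.151,.0495),73.6,vmax=15)"
```

```text
at [ 0.4708 -0.1506  0.0554] yaw 73.46 tilt [-0.0093  0.016  -0.9998] rows 1
[[0.3, 2.2, 5.9, -0.14]]
```

Request:
apply_moves --moves '[[[0, 0, 2, 0], [0, 0, 2, 0], [0, 0, 1, 0], [0, 0, 1, 0], [0, 0, 0, 0], [0, 0, 0, 0], [0, 0, 0, 0], [0, 0, 0, 0], [0, 0, 0, 0], [0, 0, 0, 0]]]'

```text
clock: 12.35
eef_pos: [0.4719, -0.1509, 0.0506]
tool_rot: [0.801, 0.598, 0.002, -0.008]
ft_force: [-0.3, 0.6, -2.1]
grip_width: 0.0107
```

Partial contact (-4.4 → -2.1 N). I'll settle a touch more, then open and rise.

Request:
apply_moves --moves '[[[0, 0, 1, 0], [0, 0, 1, 0], [0, 0, 0, 0], [0, 0, 0, 0], [0, 0, 0, 0], [0, 0, 0, 0], [0, 0, 0, 0], [0, 0, 0, 0], [0, 0, 0, 0], [0, 0, 0, 0]]]'

```text
clock: 13.35
eef_pos: [0.472, -0.1509, 0.0503]
tool_rot: [0.801, 0.598, 0.002, -0.007]
ft_force: [-0.7, 0.7, -0.1]
grip_width: 0.0107
```

Request:
apply_moves --moves '[[[0, 0, 0, 0], [0, 0, 0, 0], [0, 0, 0, 0], [0, 0, 0, 0], [0, 0, 0, 0], [0, 0, -3, 0], [0, 0, -10, 0], [0, 0, -20, 0], [0, 0, -25, 0], [0, 0, -25, 0]]]' --hand 0.2

```text
clock: 14.35
eef_pos: [0.4712, -0.1516, 0.1351]
tool_rot: [0.801, 0.598, 0.001, -0.009]
ft_force: [0.3, -0.2, -0.2]
grip_width: 0.0516
```

```bash
python3 -c "
from h import *
o=telemetry.get_obs();print(o['joint_pos'])
plan((.45,-.145,.27),-16.4,vmax=40)"
```

```text
[-0.31844544  0.32122415 -0.19369195  1.06959593  0.01229188 -0.03000195]
at [ 0.4712 -0.1516  0.1351] yaw 73.46 tilt [-0.0092  0.016  -0.9998] rows 12
[[0.0, -1.9, -11.2, 7.49], [-0.2, -1.8, -11.2, 7.49], [-0.5, -1.8, -11.2, 7.49], [-0.7, -1.7, -11.2, 7.49], [-0.9, -1.6, -11.2, 7.49], [-1.1, -1.5, -11.2, 7.49], [-1.3, -1.3, -11.2, 7.49], [-1.5, -1.2, -11.2, 7.49], [-1.6, -1.0, -11.2, 7.49], [-1.7, -0.7, -11.2, 7.49]]
[[-1.8, -0.5, -11.2, 7.49], [-1.8, -0.3, -11.2, 7.49]]
```

```bash
python3 -c "
from h import *
plan((.526,-.167,.27),-16.4,vmax=40)"
```

```text
at [ 0.4712 -0.1516  0.1351] yaw 73.46 tilt [-0.0092  0.016  -0.9998] rows 12
[[0.1, 4.7, -11.2, 7.49], [0.7, 4.7, -11.2, 7.49], [1.3, 4.6, -11.2, 7.49], [1.9, 4.4, -11.2, 7.49], [2.4, 4.1, -11.2, 7.49], [2.9, 3.7, -11.2, 7.49], [3.4, 3.3, -11.2, 7.49], [3.8, 2.8, -11.2, 7.49], [4.1, 2.3, -11.2, 7.49], [4.4, 1.8, -11.2, 7.49]]
[[4.6, 1.2, -11.2, 7.49], [4.7, 0.6, -11.2, 7.49]]
```

Request:
apply_moves --moves '[[[0, 4, -11, 8], [0, 4, -11, 8], [1, 4, -11, 8], [1, 4, -11, 8], [2, 4, -11, 8], [2, 4, -11, 8], [3, 4, -11, 8], [3, 3, -11, 8], [3, 3, -11, 8], [4, 3, -11, 8]]]'

```text
clock: 15.35
eef_pos: [0.5118, -0.1745, 0.2622]
tool_rot: [0.996, -0.085, 0.001, -0.006]
ft_force: [0.3, -0.3, 0.2]
grip_width: 0.0513
```

```bash
python3 -c "
from h import *
plan((.526,-.167,.27),-16.4,vmax=30)"
```

```text
at [ 0.5118 -0.1745  0.2622] yaw -9.78 tilt [ 0.0039  0.0118 -0.9999] rows 1
[[12.7, -9.8, -7.8, 6.62]]
```

Request:
apply_moves --moves '[[[6, -4, -4, 3], [6, -5, -4, 3.5], [0, 0, 0, 0], [0, 0, 0, 0], [0, 0, 0, 0], [0, 0, 0, 0], [0, 0, 0, 0], [0, 0, 0, 0], [0, 0, 0, 0], [0, 0, 0, 0]]]'

```text
clock: 16.35
eef_pos: [0.5246, -0.1689, 0.2755]
tool_rot: [0.99, -0.144, 0.003, -0.005]
ft_force: [0.5, 0.4, -0.0]
grip_width: 0.0513
```

```bash
python3 -c "
from h import *
c=snap('wrist','w4'); print(state()); im=c['color'][40:340,60:460,::-1]
cv2.imwrite('pics/w4v.png',cv2.resize(im,None,fx=2,fy=2,interpolation=cv2.INTER_CUBIC))"
```

```text
(array([ 0.52455235, -0.16892176,  0.27551278]), array([[ 0.95866474, -0.28442751,  0.00793098],
       [-0.28449776, -0.95862566,  0.00989282],
       [ 0.00478905, -0.01174024, -0.99991961]]), np.float64(-16.529024391612385))
```

View pics/w4v.png

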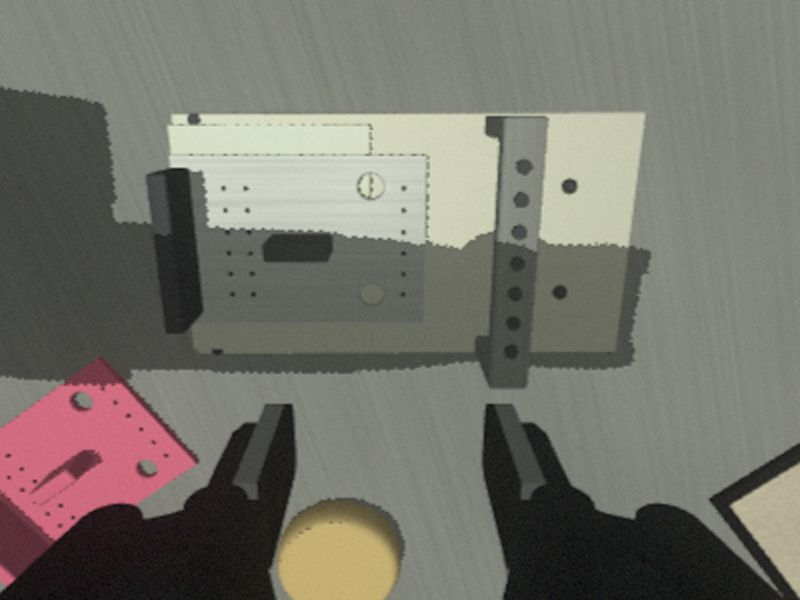

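```bash
python3 - <<'E'
from h import *
c=load('w4'); g=grayc(c)
def blob(x,y,r,dark=True,rel=None):
    u,v=x/2+60,y/2+40; x0,y0=int(u-r),int(v-r); s=g[y0:y0+2*r+1,x0:x0+2*r+1].astype(float); s=cv2.resize(s,None,fx=8,fy=8,interpolation=cv2.INTER_CUBIC)
    b=np.median(np.r_[s[0],s[-1],s[:,0],s[:,-1]]); ctr=abs(s-b); m=(ctr>0.5*np.percentile(ctr,98)).astype(np.uint8)
    k=max(cv2.findContours(m,cv2.RETR_EXTERNAL,cv2.CHAIN_APPROX_NONE)[0],key=cv2.contourArea)
    (cx,cy),rad=cv2.minEnclosingCircle(k); M=cv2.moments(k); return x0+(M['m10']/M['m00']+.5)/8-.5,y0+(M['m01']/M['m00']+.5)/8-.5,rad/8
pl=blob(569,186,7); pr=blob(559,292,7); hl=blob(371,186,10); hr=blob(371,294,10)
print(pl,pr,hl,hr)
PL=plane(c,*pl[:2],.018);PR=plane(c,*pr[:2],.018);HL=plane(c,*hl[:2],.027);HR=plane(c,*hr[:2],.027)
ya=lambda a,b:np.degrees(np.arctan2(*(a-b)[1::-1]))-90
print('pins',PL,PR,np.linalg.norm(PL-PR),ya(PL,PR)); print('holes',HL,HR,np.linalg.norm(HL-HR),ya(HL,HR))
P=lambda x,y,z: plane(c,x/2+60,y/2+40,z)
# stand long edges & bed end
e=[P(172,113,.01),P(644,113,.015),P(616,352,.015),P(198,352,.01)]
print('left edge yaw',ya(e[1],e[0])+90,'bed end yaw',ya(e[1],e[2]))
a,b=P(428,156,.027),P(424,320,.027); print('plate nose',a,b,np.linalg.norm(a-b),ya(a,b))
a,b=P(240-16,188,.027),P(234,295,.027);a2,b2=P(404,188,.027),P(403,294,.027);print('needle rows',ya(a,b),ya(a2,b2))
print('bar top',P(264,248,.057),P(332,248,.057))
print('grip top rear/front corners',[P(*q,.069)[:2].round(4) for q in((149,176),(190,170),(166,333),(201,312))])
E
```

```text
(344.3008439820411, 132.6928963046106, 4.030819892883301) (339.4199815504518, 185.66921425615558, 3.6869988441467285) (242.3616726644087, 135.11031435224385, 7.059342384338379) (245.4852922777842, 186.2118051545598, 5.522692680358887)
pins [ 0.64785444 -0.16620235  0.018     ] [ 0.62770989 -0.23498726  0.018     ] 0.07167403405080604 -16.32335014210264
holes [ 0.52103569 -0.13053344  0.027     ] [ 0.50498093 -0.1963113   0.027     ] 0.06770880544340824 -13.716317329339986
left edge yaw -16.53151019812674 bed end yaw -15.712574668720052
plate nose [ 0.56499404 -0.12166001  0.027     ] [ 0.53379066 -0.22537064  0.027     ] 0.1083030213154306 -16.74494426256001
needle rows -16.17313906114495 -16.592967158459317
bar top [ 0.45498941 -0.14274547  0.057     ] [ 0.49409426 -0.15439765  0.057     ]
grip top rear/front corners [array([ 0.4111, -0.0842]), array([ 0.4342, -0.0877]), array([ 0.3829, -0.1734]), array([ 0.4083, -0.1669])]
```

The wrist view (crop ×2) shows the plate flat on the shelf. Holes are at crop (371,186) and (371,293), pins at (569,186) and (559,292), and the end grip at the left. The offset to the seat is about 127 mm forward and about 1 mm right, with yaw within 0.3°. I'll go to the end grip.

```bash
python3 -c "
from h import *
plan((.402,-.130,.10),-16.5,vmax=35)"
```

```text
at [ 0.5246 -0.1689  0.2755] yaw -16.53 tilt [ 0.0079  0.0099 -0.9999] rows 7
[[-18.4, -0.3, 25.1, -0.0], [-18.4, -0.4, 25.1, -0.0], [-18.4, -0.4, 25.1, -0.0], [-18.4, -0.4, 25.1, -0.0], [-18.4, -0.4, 25.1, -0.0], [-18.4, -0.4, 25.1, -0.0], [-18.4, -0.4, 25.1, -0.0]]
```

Request:
apply_moves --moves '[[[-20, 0, 20, 0], [-25, -1, 25, 0], [-25, -1, 25, 0], [-25, 0, 25, 0], [-20, 0, 25, 0], [-12, 0, 25, 0], [0, 0, 20, 0], [0, 0, 0, 0], [0, 0, 0, 0], [0, 0, 0, 0]]]' --hand 0.2

```text
clock: 17.4
eef_pos: [0.4025, -0.1285, 0.106]
tool_rot: [0.99, -0.143, 0.007, -0.005]
ft_force: [0.4, -1.1, 0.1]
grip_width: 0.0514
```

```bash
python3 - <<'E'
from h import *
plan((.402,-.130,.052),-16.5,vmax=10)
c=snap('wrist','w5'); cv2.imwrite('pics/w5v.png',c['color'][:,:,::-1])
E
```

```text
at [ 0.4025 -0.1285  0.106 ] yaw -16.5 tilt [ 0.0146  0.0077 -0.9999] rows 6
[[-0.0, 0.3, 9.0, 0.0], [-0.0, 0.3, 9.0, 0.0], [-0.0, 0.3, 9.0, 0.0], [-0.0, 0.3, 9.0, 0.0], [-0.0, 0.3, 9.0, 0.0], [-0.0, 0.3, 9.0, 0.0]]
```

View pics/w5v.png

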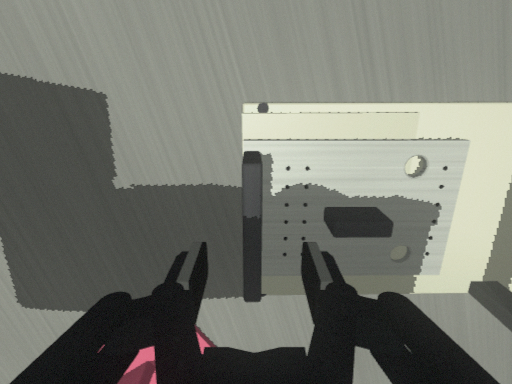

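The end grip (column 253) is centred between the fingers (207 to 301). I'll descend and close.

Request:
apply_moves --moves '[[[0, 0, 10, 0], [0, 0, 12, 0], [0, 0, 12, 0], [0, 0, 10, 0], [0, 0, 5, 0], [0, 0, 2, 0], [0, 0, 0, 0], [0, 0, 0, 0], [0, 0, 0, 0], [0, 0, 0, 0]]]'

```text
clock: 18.45
eef_pos: [0.4098, -0.1303, 0.0562]
tool_rot: [0.99, -0.143, 0.013, -0.004]
ft_force: [0.2, 1.1, -0.4]
grip_width: 0.0511
```

```bash
python3 - <<'E'
from h import *
plan((.402,-.130,.052),-16.5,vmax=10)
E
```

```text
at [ 0.4098 -0.1303  0.0562] yaw -16.5 tilt [ 0.0267  0.0037 -0.9996] rows 1
[[-7.6, 2.0, 4.2, -0.0]]
```

Request:
apply_moves --moves '[[[-4, 1, 2, 0], [-4, 1, 2, 0], [0, 0, 0, 0], [0, 0, 0, 0], [0, 0, 0, 0], [0, 0, 0, 0], [0, 0, 0, 0], [0, 0, 0, 0], [0, 0, 0, 0], [0, 0, 0, 0]]]'

```text
clock: 19.45
eef_pos: [0.4014, -0.13, 0.0523]
tool_rot: [0.99, -0.143, 0.014, -0.004]
ft_force: [0.2, 0.8, -0.8]
grip_width: 0.051
```

Request:
apply_moves --moves '[[[0, 0, 0, 0], [0, 0, 0, 0], [0, 0, 0, 0], [0, 0, 0, 0], [0, 0, 0, 0], [0, 0, 0, 0], [0, 0, 0, 0], [0, 0, 0, 0], [0, 0, 0, 0], [0, 0, 0, 0]]]' --hand -1

```text
clock: 20.45
eef_pos: [0.4011, -0.1299, 0.0525]
tool_rot: [0.99, -0.143, 0.013, -0.004]
ft_force: [0.6, -0.1, 0.4]
grip_width: 0.0114
```

```bash
python3 - <<'E'
from h import *
c=snap('wrist','w6'); p,R,y=state(); print(p,R[:,2],y,telemetry.get_obs()['ft_force'],telemetry.get_obs()['ft_torque'])
cv2.imwrite('pics/w6v.png',c['color'][:,:,::-1])
E
```

```text
[ 0.40113272 -0.12995186  0.05248226] [ 0.0273441   0.00342433 -0.99962021] -16.504087526841484 [0.14595405 0.57667887 0.20863115] [ 0.02554546  0.18837598 -0.02943742]
```

View pics/w6v.png

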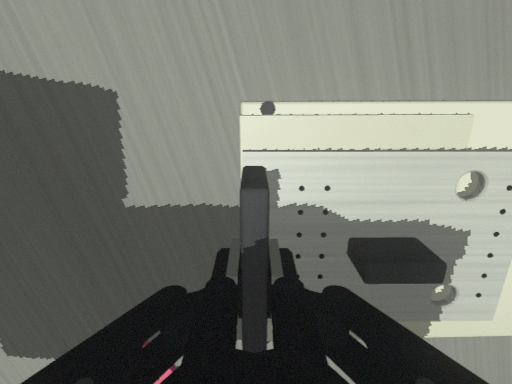

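The end grip is held (opening 11.4 mm) and the plate is unmoved. Now I'll slide it forward.

Request:
apply_moves --moves '[[[0, 0, -1, 0], [5, 0, 0, 0], [8, 0, 0, 0], [10, 0, 0, 0], [10, 0, 0, 0], [10, 0, 0, 0], [8, 0, 0, 0], [4, 0, 0, 0], [0, 0, 0, 0], [0, 0, 0, 0]]]'

```text
clock: 21.5
eef_pos: [0.4472, -0.1434, 0.0526]
tool_rot: [0.99, -0.144, 0.002, -0.005]
ft_force: [-4.1, 0.2, 4.2]
grip_width: 0.0112
```

```bash
python3 - <<'E'
from h import *
plan((.523,-.167,.055),-16.4,vmax=10); print(telemetry.get_obs()['ft_force'])
E
```

```text
at [ 0.4472 -0.1434  0.0526] yaw -16.51 tilt [ 0.0062  0.0098 -0.9999] rows 8
[[9.9, 0.1, -0.3, -0.01], [9.9, 0.1, -0.3, -0.01], [9.9, 0.1, -0.3, -0.01], [9.9, 0.1, -0.3, -0.01], [9.9, 0.1, -0.3, -0.01], [9.9, 0.1, -0.3, -0.01], [9.9, 0.1, -0.3, -0.01], [9.9, 0.1, -0.3, -0.01]]
[-4.05151125  0.18664958  4.22268965]
```

Request:
apply_moves --moves '[[[0, 0, -2, 0], [6, 0, -0.5, 0], [9, 0, 0, 0], [10, 0, 0, 0], [10, 0, 0, 0], [9, 0, 0, 0], [6, 0, 0, 0], [0, 0, 0, 0], [0, 0, 0, 0], [0, 0, 0, 0]]]'

```text
clock: 22.5
eef_pos: [0.5001, -0.1591, 0.0532]
tool_rot: [0.99, -0.144, 0.002, -0.005]
ft_force: [1.0, 0.6, -3.1]
grip_width: 0.0112
```

```bash
python3 - <<'E'
from h import *
plan((.523,-.167,.055),-16.4,vmax=10); print(telemetry.get_obs()['ft_force'])
E
```

```text
at [ 0.5001 -0.1591  0.0532] yaw -16.51 tilt [ 0.006   0.0099 -0.9999] rows 3
[[8.1, 0.3, -0.6, -0.04], [8.1, 0.3, -0.6, -0.04], [8.1, 0.3, -0.6, -0.04]]
[ 1.02426477  0.6226624  -3.05849663]
```

Request:
apply_moves --moves '[[[0, 0, -1, 0], [5, 0, 0, 0], [7, 0, 0, 0], [7, 0.5, 0, 0], [4, 0.5, 0, 0], [1, 0, 0, 0], [0, 0, 0, 0], [0, 0, 0, 0], [0, 0, 0, 0], [0, 0, 0, 0]]]'

```text
clock: 23.5
eef_pos: [0.5232, -0.1671, 0.0537]
tool_rot: [0.99, -0.144, 0.001, -0.006]
ft_force: [0.0, -0.1, -4.4]
grip_width: 0.0112
```

```bash
python3 - <<'E'
from h import *
plan((.523,-.167,.055),-16.4,vmax=10); print(telemetry.get_obs()['ft_force'])
c=snap('wrist','w7'); w=c['color'][:,:,::-1]; cv2.imwrite('pics/w7v.png',w)
R=np.array([[.9593,.2823],[-.2823,.9593]])
for P in ((.64785,-.1662,.021),(.62771,-.2350,.021)): print(proj(c,P))
E
```

```text
at [ 0.5232 -0.1671  0.0537] yaw -16.51 tilt [ 0.0035  0.0107 -0.9999] rows 1
[[-0.3, -0.1, -1.3, -0.11]]
[ 0.02385393 -0.05617348 -4.43761513]
[465.73094841 182.2924958 ]
[440.70248653 289.36005557]
```

View pics/w7v.png

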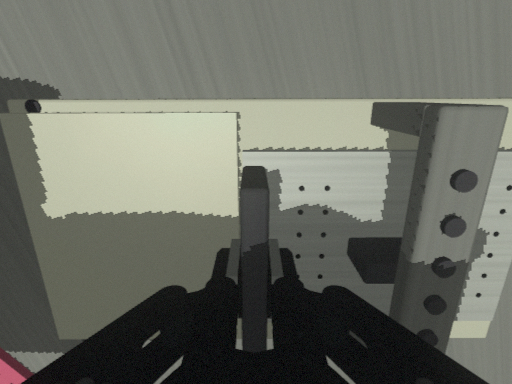

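The plate's rear edge (column 242) is just past the shelf's end (column 239), and the bridge hides the holes. I'll lower gently, watching the force.

Request:
apply_moves --moves '[[[0, 0, 1.5, 0], [0, 0, 1.5, 0], [0, 0, 1, 0], [0, 0, 1, 0], [0, 0, 0, 0], [0, 0, 0, 0], [0, 0, 0, 0], [0, 0, 0, 0], [0, 0, 0, 0], [0, 0, 0, 0]]]'

```text
clock: 24.55
eef_pos: [0.523, -0.167, 0.0484]
tool_rot: [0.99, -0.144, 0.001, -0.006]
ft_force: [-0.2, -0.3, -3.9]
grip_width: 0.0113
```

Request:
apply_moves --moves '[[[0, 0, 1, 0], [0, 0, 1, 0], [0, 0, 1, 0], [0, 0, 0, 0], [0, 0, 0, 0], [0, 0, 0, 0], [0, 0, 0, 0], [0, 0, 0, 0], [0, 0, 0, 0], [0, 0, 0, 0]]]'

```text
clock: 25.55
eef_pos: [0.5235, -0.1671, 0.0469]
tool_rot: [0.99, -0.144, 0.002, -0.005]
ft_force: [-2.7, 0.1, -1.0]
grip_width: 0.0114
```

Request:
apply_moves --moves '[[[0, 0, 0, 0], [0, 0, 0, 0], [0, 0, 0, 0], [0, 0, 0, 0], [0, 0, 0, 0], [0, 0, 0, 0], [0, 0, 0, 0], [0, 0, 0, 0], [0, 0, 0, 0], [0, 0, 0, 0]]]' --hand 0

```text
clock: 26.55
eef_pos: [0.5266, -0.1681, 0.0485]
tool_rot: [0.99, -0.144, 0.005, -0.005]
ft_force: [0.2, -0.2, 0.2]
grip_width: 0.0428
```

Request:
apply_moves --moves '[[[0, 0, -5, 0], [0, 0, -15, 0], [0, 0, -25, 0], [0, 0, -40, 0], [0, 0, -40, 0], [0, 0, -40, 0], [0, 0, -30, 0], [0, 0, -20, 0], [0, 0, 0, 0], [0, 0, 0, 0]]]'

```text
clock: 27.55
eef_pos: [0.5225, -0.1695, 0.2738]
tool_rot: [0.99, -0.144, 0.005, -0.005]
ft_force: [0.4, 0.4, 0.0]
grip_width: 0.0426
```

```bash
python3 - <<'E'
from h import *
plan((.55,-.175,.28),-16.4,vmax=10)
c=snap('wrist','w8'); im=c['color'][40:340,100:500,::-1]
cv2.imwrite('pics/w8v.png',cv2.resize(im,None,fx=2,fy=2,interpolation=cv2.INTER_CUBIC))
E
```

```text
at [ 0.5225 -0.1695  0.2738] yaw -16.51 tilt [ 0.0107  0.0085 -0.9999] rows 3
[[9.3, -0.8, -2.1, -0.04], [9.3, -0.8, -2.1, -0.04], [9.3, -0.8, -2.1, -0.04]]
```

View pics/w8v.png

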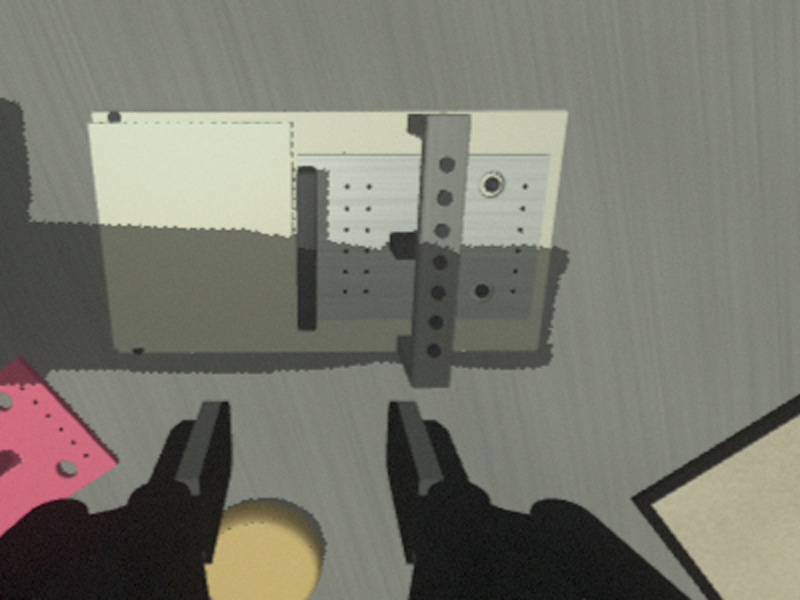

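Both pins sit centred in their holes (crop (491,184) and (482,291)), and nothing else has moved. Handing in.

```bash
python3 -c "
from h import *
print(workorder.job_done())"
```

```text
the job is handed in; nothing more can be done
None
```

The plate is seated on the stand's bed with both holes over the locating pins, and I handed the job in at about 27.6 s (limit 51 s).

- **What I did:** I lifted the plate from the tray by its bar, laid it on the front shelf and let go. I then took it by the end grip, slid it about 127 mm under the bridge, lowered it onto the pins, released it and moved the arm clear.
- **Last checks:** the wrist picture shows both pins centred in their holes to about a pixel (about 1 mm). The tool bottomed out at 46.9 mm against 46.5 mm expected, so I take the plate to be flat on the bed. The measured force was near zero after release. I saw no sign of the cheeses or the bottle moving, but I did not measure them again at the end.
- **Readings that disagreed:**
  - **Hole heights:** triangulating them gave 10.5 mm and 2.8 mm, against the text's 10 mm.
  - **Left hole:** its automatic detection on the shelf failed because the shelf edge split the blob, so I used the plate's nose edge instead.
  - **Gripper tilt:** it drifted by up to about 0.03 rad on the way and was down to about 0.01 rad at the lowering.

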